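# Sort the clutter on the bathroom vanity

### The job

Tidy the five small things on the vanity into their places: the pill case and the contact lens case lie flat, right way up, side by side on the floor of the oblong tray; the perfume atomizer and the cream jar stand upright together in the round dish; and the lipstick stands upright in the small square well. Set the atomizer and the jar down gently, without dropping them, and leave the brush cup and the soap bottle where they stand.

Things in the scene. Friction and masses are not known exactly. Their poses are not given: they have to be found in the camera images.
- pill_case: Loose nickel-plated pill case, a flat rounded metal box 58 (own x) x 38 (own y) x 18 mm high, about 60 g, lying flat on the counter. Origin at the centre of its underside, z up. Grasp across the 38 mm. Goes in the tray.
- lens_case: Loose clear plastic contact lens case lying flat: two round wells of 30 mm diameter, 16 mm high, their centres 18 mm either side of the middle along own x, joined by a straight-sided waist 28 mm wide (own y) and 12 mm high; 66 x 30 mm overall, about 30 g. Origin at the centre of its underside, z up. Grasp across the waist (own y). Goes in the tray.
- atomizer: Loose lilac glass perfume atomizer, standing: round body of 38 mm diameter straight up to 46 mm high, shoulder to 56 mm, then a nickel pump 15 to 19 mm across with a short side nozzle; 82 mm high in all, about 90 g. Origin at the centre of its underside, z up. Grasp round the body, any yaw. Goes in the dish.
- jar: Loose squat round cream jar, white ceramic with a nickel lid: 46 mm diameter below 22 mm height, lid 48 mm diameter from 22 to 36 mm height (the top), about 100 g. Origin at the centre of its underside, z up. Grasp across the round, any yaw. Goes in the dish.
- lipstick: Loose closed lipstick, a slim black tube of 22 mm diameter with a thin brass ring at mid-height, 75 mm high, standing, about 35 g. Origin at the centre of its underside, z up. Grasp near its top, any yaw. Goes in the well.
- tray: Fixed oblong light-wood tray, 120 (own x) x 190 (own y) mm outside, 14 mm high, walls and floor 4 mm thick (inside 112 x 182 mm, floor 4 mm above the counter). Origin at the centre of its underside, z up.
- dish: Fixed round grey stoneware dish, 160 mm outer diameter at the rim (about 146 mm across its flat floor), 14 mm high; floor 5 mm above the counter, wall 4 mm. Origin at the centre of its underside, z up.
- well: Fixed small square grey stoneware well, open at the top, 54 x 54 mm outside, 46 x 46 mm inside, 35 mm high, floor 4 mm above the counter. Origin at the centre of its underside, z up, x and y along its sides.
- brush_cup: Bystander, loose: pink ceramic cup, 76 mm across, 95 mm high, with three makeup brushes standing up to 165 mm above the counter. Leave it alone. Origin at the centre of its underside.
- soap_bottle: Bystander, loose: white round soap bottle, 60 mm across, with a nickel pump, 147 mm high. Leave it alone. Origin at the centre of its underside.

How it is judged:
By the outcome, as a careful person would: the job done as asked, in the order asked, and still so for the second after the job is handed in, with the robot touching nothing.
It also fails if it takes over 118 s, if anything falls off the work surface, if the arm or the gripper's body presses on something with over 40 N, if the wrist force passes 120 N, or if a joint passes its speed limit or range.

### The arm

A 7-joint arm with a two-finger parallel gripper is mounted at the origin on the work surface. World frame = base frame: x ahead of the robot, y to its left, z up, the work surface at z = 0. Lengths are in mm, angles in degrees, forces in N, time in s.
With the tool pointing down it reaches from about 425 to 975 mm from the base axis. Payload 16.7 kg.
Tool frame: the origin (TCP) lies midway between the tips of the shut fingers; the grasp point (between the pads) lies arm.grip_depth behind it (arm.grip_depth is the distance from the TCP to the grasp point, in mm); z points along the fingers, y is the line along which they close (so a half turn about z gives the same grasp; the last joint's range is limited). The gripper opens to 85 mm and grips with 20 to 120 N. Pads are 22 mm wide; open, the fingers measure 114 mm over their backs; the gripper's body (76 mm by 85 mm) begins 54 mm behind the grasp point. The pads swing forward as they close: fully open they stand 13 mm farther back than shut.
Start: joints at [-78.925, 24.414, 4.234, 92.017, -1.954, 63.644, -3.845], TCP at [226.888, 635.687, 231.302] pointing down, gripper open.
Joint ranges: [-163.25, 163.25], [-28.42, 122.38], [-70.27, 78.77], [12.13, 141.07], [-58.53, 238.53], [9.26, 117.41], [-156.51, 156.51]. Speed limits (degrees/s): [108.29, 108.29, 136.94, 136.94, 172.46, 172.46, 172.46].

### API

Orientations are given as [roll, pitch, yaw] about the fixed x, y, z axes, in that order (R = Rz(yaw) Ry(pitch) Rx(roll)).
In Python, from workcell import arm gives the robot as it stands.
- The arm moves only by the shell command python3 -m crank 'ROWS' [FORCE]. ROWS is JSON, one flat list of numbers, 5 for each row, row after row: the finger opening in mm, from 0 to 85.4, then the shift along the tool's x, y, z in mm, then the turn about the tool's z in degrees. In form: [claw, dx, dy, dz, roll, claw, dx, dy, dz, roll, ...]. A call has 1 to 8 rows; each row shifts and turns the commanded pose from where the row before left it, along the tool's axes as they then stand; what a row does not reach is not made up. A row lasts 1/10 s, in which the tool goes at most 50 mm and 8.59 degrees, less where a joint would pass 70% of its speed; a pose out of reach is approached as far as the arm can. A call is refused whole if a number of a shift passes 50 or a number of a turn 8.59, either way. A call with a gripper value outside its range is refused whole. The fingers move at their own pace and stop on an object; FORCE is the grip in N (left out, the last holds). Time passes only in rows, so rows that do not move let the fingers close. It gives the time, the measured TCP pose, the force, the opening and the grip force at its end, in the units of the state.
- arm.get_state(): the state, without advancing time (a new reading comes with each control period).
- arm.snapshot(name): name is "side" or "top" or "wrist"; returns the picture (400x640x3 uint8, red, green, blue); there is no depth.
- arm.camera_info(name): a dict with "fovy" (degrees; the focal length in pixels is half the picture's height over the tangent of half this angle, whatever the lens; pixels are square), "cx", "cy" (the principal point, pixels), "dist_coeffs" ([k1, k2, p1, p2, k3] as OpenCV has them; the pictures are not rectified), "R" (3x3) and "t" (3): a world point X has camera coordinates R X + t. Camera axes: x right, y down, z forward; pixel columns grow to the right and rows downward; lengths in mm; the calibration is good to about 2 mm. A picture is of the moment at which its call begins: read the wrist's pose just before it. camera_info takes no time and is no camera call; for the wrist camera it gives the pose at the moment of the call.
- arm.finish_job(): hands the job in; it is judged then, once.
The state is a dict: "t": time; "joint_positions": joint angles; "qd": joint speeds; "joint_torque": joint torques, N m; "tcp_pos": TCP position; "orientation": TCP orientation; "wrist_force": force on the tool from outside, world axes, zero at the start; "torque": the same for the moment, N m; "opening": finger opening in mm; "grip_force": force on a finger pad.
Only numpy, scipy, OpenCV 4.12 (cv2) and the standard library are available. Lean on these libraries where they do the work, as an engineer would, in place of code of your own. Each camera call takes 0.05 s, during which the arm holds its last target. There are 200 camera calls.

## Working session

There is one attempt and no reset: what is moved stays moved. The work goes in short steps, Python scripts to look and compute and a shell command to move; the robot and the scene stay as the last step left them, time stands still between calls to the robot, and variables do not carry over. Pictures are saved under pics/ and viewed, at most 14 in all, crops included, and the job is handed in when it is done.

```bash
mkdir -p pics; ls; python3 - <<'E'
from workcell import arm
import cv2
print(arm.get_state(), arm.grip_depth)
for n in("top","side","wrist"):
    print(n,arm.camera_info(n)); cv2.imwrite(f"pics/{n}0.png",arm.snapshot(n)[:,:,::-1])
E
```

```text
pics
{'t': 0.0, 'joint_positions': array([-78.9260681 ,  24.44975116,   4.2322292 ,  92.05099743,
        -1.95312879,  63.64320431,  -3.84172498]), 'qd': array([-0.0287968 ,  0.02044807, -0.02968737,  0.00841634,  0.07731079,
        0.04844182, -0.01326315]), 'joint_torque': array([-6.84776332e-04, -9.49818349e+01,  3.76024961e+00, -4.63530672e+01,
        1.90849666e-02,  1.01679270e-02, -1.16489977e-05]), 'tcp_pos': array([226.77620965, 635.34737154, 230.61947416]), 'orientation': array([-1.79928494e+02,  6.24330687e-03,  1.60360872e+02]), 'wrist_force': array([-0.18763198,  0.20580426,  0.21838479]), 'torque': array([ 0.01503612,  0.04100329, -0.06907144]), 'grip_force': 0.0, 'opening': 85.3473686788372} 18.700000000000003
top {'fovy': 43.016867982332215, 'cx': 315.18950942857805, 'cy': 189.6066173978055, 'dist_coeffs': array([0.05399806, 0.        , 0.        , 0.        , 0.        ]), 'R': array([[ 0.0584126 , -0.99829202,  0.00100682],
       [-0.97805471, -0.05743045, -0.2002766 ],
       [ 0.19999236,  0.01071395, -0.97973888]]), 't': array([ -26.47425768,  552.64721302, 1178.56541791])}
side {'fovy': 48.74114179161428, 'cx': 314.93580101984463, 'cy': 202.86441752094694, 'dist_coeffs': array([-0.11702263,  0.        ,  0.        ,  0.        ,  0.        ]), 'R': array([[ 0.87887955, -0.47669707,  0.01818329],
       [-0.32263701, -0.62205379, -0.71341043],
       [ 0.35139165,  0.62113524, -0.70051047]]), 't': array([-475.95269102,  188.63346114,  805.01983511])}
wrist {'fovy': 59.78897402558929, 'cx': 319.73165599826774, 'cy': 197.09102871921658, 'dist_coeffs': array([-0.00959037,  0.        ,  0.        ,  0.        ,  0.        ]), 'R': array([[ 0.33568368,  0.94197392, -0.00126419],
       [ 0.89640574, -0.31903197,  0.30769361],
       [ 0.28943604, -0.10442095, -0.95148465]]), 't': array([-672.79063888,  -40.24317923,  380.11631834])}
```

View pics/top0.png

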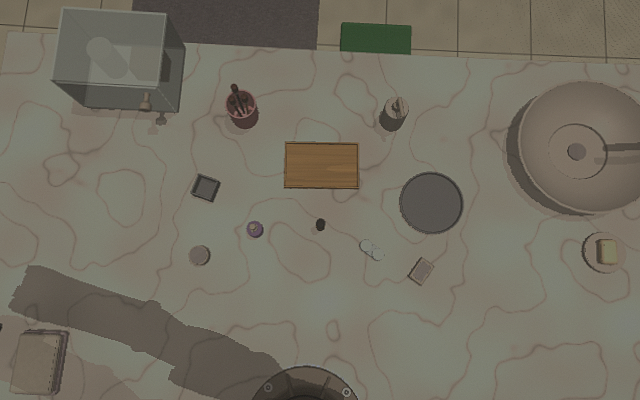

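View pics/side0.png

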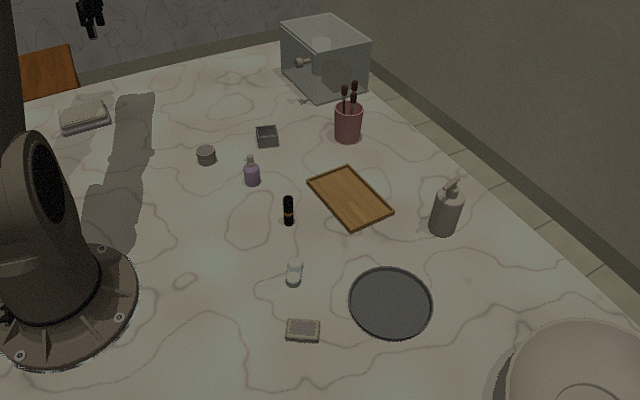

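The top view shows the jar at (200,256), atomizer (255,229), lipstick (320,225), lens case (371,250), pill case (421,271), tray (321,165), dish (431,203) and well (206,188). The side view shows all of them standing clear.

```bash
cat > h.py <<'E'
import numpy as np, cv2
from workcell import arm
def K(c): 
    f=200/np.tan(np.radians(c["fovy"]/2)); return np.array([[f,0,c["cx"]],[0,f,c["cy"]],[0,0,1.]])
def cast(c,px,z):
    u=cv2.undistortPoints(np.array(px,float).reshape(-1,1,2),K(c),c["dist_coeffs"]).reshape(-1,2)
    d=np.c_[u,np.ones(len(u))]@c["R"]; o=-c["R"].T@c["t"]
    return o+d*((z-o[2])/d[:,2])[:,None]
def proj(c,P):
    return cv2.projectPoints(np.array(P,float).reshape(-1,1,3),cv2.Rodrigues(c["R"])[0],c["t"],K(c),c["dist_coeffs"])[0].reshape(-1,2)
E
python3 - <<'E'
import cv2
a=cv2.imread("pics/top0.png"); 
cv2.imwrite("pics/c1.png",cv2.convertScaleAbs(cv2.resize(a[130:300,180:480],(800,453),interpolation=2),alpha=1.6))
a=cv2.imread("pics/side0.png"); 
cv2.imwrite("pics/c2.png",cv2.convertScaleAbs(cv2.resize(a[115:355,180:460],(700,600),interpolation=2),alpha=1.6))
E
```

```text
(no output)
```

View pics/c1.png

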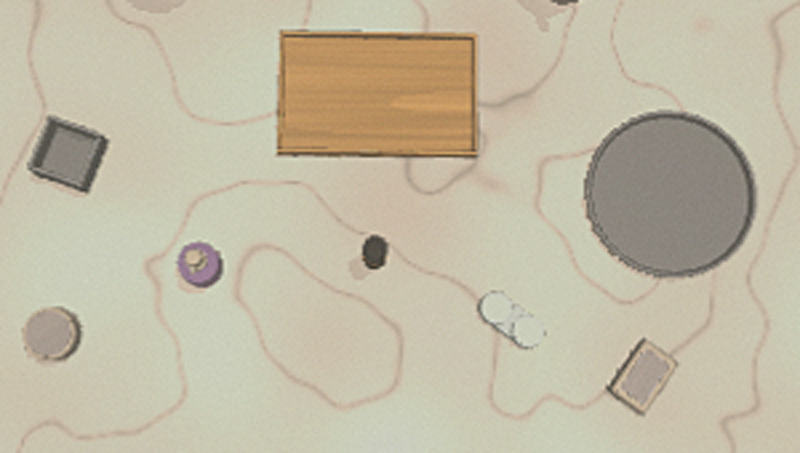

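View pics/c2.png

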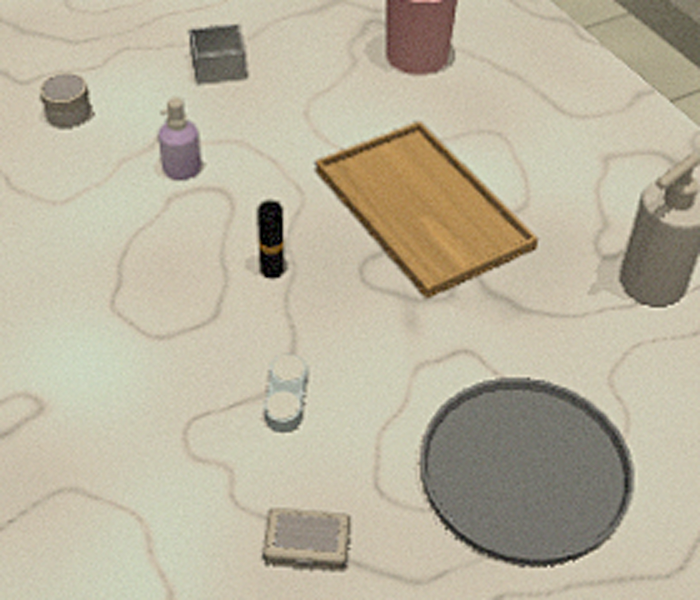

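Crop coordinates: pill case top centre is (644,377) in c1 and (307,533) in c2. The lens wells are (496,307) and (528,330) in c1, and (291,369) and (285,404) in c2. The tray, dish and well rims are clear in both views.

```bash
python3 - <<'E'
from h import *
T=arm.camera_info("top");S=arm.camera_info("side")
t=lambda p:(np.array(p,float)+.5)*.375-.5+[180,130]
s=lambda p:(np.array(p,float)+.5)*.4-.5+[180,115]
pts={"pill":(18,[(644,341),(677,365),(640,413),(612,388)],[(268,510),(350,513),(346,556),(264,552)]),
"lens":(16,[(496,307),(528,330)],[(291,369),(285,404)]),
"jar":(36,[(51,333)],[(65,86)]),"atomtop":(82,[(199,255)],[(176,102)]),"atomsh":(46,[(201,265)],[(180,140)]),
"lip":(75,[(375,246)],[(270,207)]),"lipbot":(0,[(373,262)],[(272,272)]),
"well":(35,[(52,116),(107,137),(87,192),(30,170)],[(190,30),(241,26),(247,55),(196,58)]),
"tray":(14,[(280,31),(477,33),(475,156),(278,154)],[(317,163),(420,124),(537,241),(429,292)]),
"dish":(14,[(670,194)],[(527,468)])}
for n,(z,a,b) in pts.items():
    for k,c,f,p in(("T",T,t,a),("S",S,s,b)):
        X=cast(c,f(p),z)[:,:2]; m=X.mean(0)
        r=cv2.minAreaRect(X.astype(np.float32)) if len(X)==4 else None
        e=np.round(r[1]+(r[2],),1) if r else (np.degrees(np.arctan2(*(X[1]-X[0])[::-1])) if len(X)==2 else "")
        print(n,k,m.round(1),e)
E
```

```text
pill T [ 375.4 -260.9] [36.  55.6 56.6]
pill S [ 374.7 -261.4] [33.9 58.  59.2]
lens T [ 420.9 -140.5] -122.67226607235033
lens S [ 420.8 -140.4] -124.55054242805095
jar T [382.1 275.7] 
jar S [382.8 278.2] 
atomtop T [454.3 143.1] 
atomtop S [452.4 147.4] 
atomsh T [449.8 145.1] 
atomsh S [448.9 137. ] 
lip T [472.2 -10.9] 
lip S [470.9  -9.2] 
lipbot T [467.5 -10.1] 
lipbot S [469.2 -12.5] 
well T [547.5 276.8] [58.9 54.3 72.2]
well S [549.3 277.3] [52.9 55.5 70.4]
tray T [627.6  -5.2] [120.8 189.4   2.8]
tray S [625.8  -8.9] [117.5 188.6   2.4]
dish T [ 546.1 -284.1] 
dish S [ 543.4 -288.5]
```

```bash
cat > plan.py <<'E'
# usage: plan.py x,y,z,yaw[,n] ...  prints per row dx dy dz roll in tool axes (from measured pose)
import sys; from h import *
s=arm.get_state(); p=s["tcp_pos"].copy(); o=s["orientation"]; yaw=o[2]
print("now t%.1f"%s["t"],p.round(1),o.round(1),"open %.1f"%s["opening"],"grip %.0f"%s["grip_force"],s["wrist_force"].round(1),"j7 %.0f"%s["joint_positions"][6])
for a in sys.argv[1:]:
    v=list(map(float,a.split(","))); g=np.array(v[:3]); d=(v[3]-yaw+180)%360-180 if len(v)<6 else v[5]
    n=int(v[4]) if len(v)>4 and v[4] else max(1,int(np.ceil(max(np.linalg.norm(g-p)/46,abs(d)/8))))
    st=(g-p)/n; r=round(-d/n,1)
    for i in range(n):
        c,q=np.cos(np.radians(yaw)),np.sin(np.radians(yaw))
        w=st+(g-p-st*(n-i)); t=[round(x) if n>1 else round(x,1) for x in (w[0]*c+w[1]*q,w[0]*q-w[1]*c,-w[2])]
        p+=[t[0]*c+t[1]*q,t[0]*q-t[1]*c,-t[2]]; yaw-=r; print([*t,r],end=" ")
    print()
E
python3 plan.py 500,150,200,160.4 375,-261,140,147.5
```

```text
now t0.1 [226.8 635.4 230.8] [-179.9    0.   160.4] open 85.2 grip 0 [ 0.3  0.4 -0.1] j7 -4
[-32, -28, 2, np.float64(-0.0)] [-33, -28, 3, np.float64(-0.0)] [-32, -28, 2, np.float64(-0.0)] [-32, -28, 2, np.float64(-0.0)] [-33, -29, 3, np.float64(-0.0)] [-32, -28, 2, np.float64(-0.0)] [-32, -28, 3, np.float64(-0.0)] [-33, -28, 2, np.float64(-0.0)] [-32, -28, 2, np.float64(-0.0)] [-32, -28, 3, np.float64(-0.0)] [-33, -28, 2, np.float64(-0.0)] [-32, -28, 2, np.float64(-0.0)] [-32, -28, 3, np.float64(-0.0)] 
[-2, -43, 6, np.float64(1.3)] [-3, -43, 6, np.float64(1.3)] [-4, -43, 6, np.float64(1.3)] [-5, -42, 6, np.float64(1.3)] [-6, -43, 6, np.float64(1.3)] [-7, -42, 6, np.float64(1.3)] [-8, -43, 6, np.float64(1.3)] [-9, -42, 6, np.float64(1.3)] [-10, -42, 6, np.float64(1.3)] [-10, -41, 6, np.float64(1.3)]
```

```bash
sed -i 's/yaw-=r; print(/yaw-=r; r=float(r); print(/;s/\[\*t,r\],end/str([*t,r]).replace(" ",""),end/' plan.py
python3 -m crank '[60,-32,-28,2,0,60,-33,-28,3,0,60,-32,-28,2,0,60,-32,-28,2,0,60,-33,-28,3,0,60,-32,-28,2,0,60,-32,-28,3,0]' 40
python3 -m crank '[60,-32,-28,2,0,60,-33,-28,3,0,60,-32,-28,2,0,60,-32,-28,2,0,60,-33,-29,3,0,60,-32,-28,2,0]'
python3 -m crank '[60,-2,-43,6,1.3,60,-3,-43,6,1.3,60,-4,-43,6,1.3,60,-5,-42,6,1.3,60,-6,-43,6,1.3]'
python3 -m crank '[60,-7,-42,6,1.3,60,-8,-43,6,1.3,60,-9,-42,6,1.3,60,-10,-42,6,1.3,60,-10,-41,6,1.3,60,0,0,0,0,60,0,0,0,0]'
python3 - <<'E'
from h import *
c=arm.camera_info("wrist"); a=arm.snapshot("wrist"); np.save("w1.npy",a)
P=[(375,-261,18),(421,-140.5,16)]; uv=proj(c,P); b=a[:,:,::-1].copy()
for u in uv: cv2.drawMarker(b,tuple(int(x) for x in u),(0,0,255),0,10)
print(uv); cv2.imwrite("pics/w1.png",cv2.convertScaleAbs(b,alpha=1.5))
E
python3 plan.py 375,-261,60,147.5
```

```text
t: 0.85
tcp_pos: [374.4, 373.5, 214.3]
orientation: [180.0, -0.0, 160.4]
wrist_force: [1.0, 0.8, 0.7]
opening: 59.8
grip_force: 0.0
t: 1.45
tcp_pos: [500.2, 149.0, 200.2]
orientation: [180.0, -0.0, 160.4]
wrist_force: [-0.0, 1.6, 0.4]
opening: 59.9
grip_force: 0.0
t: 1.95
tcp_pos: [436.4, -56.4, 170.2]
orientation: [180.0, 0.0, 153.8]
wrist_force: [1.3, -0.3, -0.2]
opening: 59.7
grip_force: 0.0
t: 2.65
tcp_pos: [374.2, -261.0, 140.1]
orientation: [-180.0, -0.0, 147.2]
wrist_force: [-0.1, 0.5, 0.9]
opening: 59.7
grip_force: 0.0
[[322.34157395 189.66164898]
 [484.7045621  156.32207938]]
now t2.7 [ 374.7 -260.1  140.2] [-180.    -0.   147.3] open 59.7 grip 0 [1.1 0.6 0.8] j7 95
[0,0,40,-0.1] [-1,-1,40,-0.1]
```

View pics/w1.png

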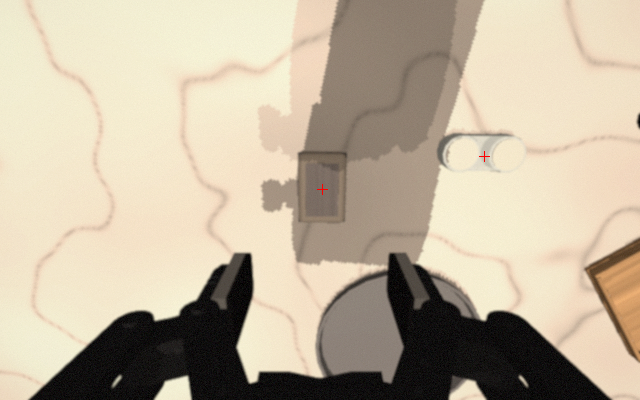

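The wrist view shows the pill case centred at (322,188) and square to the fingers. The lens case is at (484,153), with wells at (461,154) and (506,153), which matches the estimates.

```bash

python3 -m crank '[60,0,0,40,0,60,0,-1,40,0,60,0,0,35,0,60,0,0,15,0,60,0,0,9,0,60,0,0,0,0]'
python3 -m crank '[25,0,0,0,0,25,0,0,0,0,25,0,0,0,0,25,0,0,0,0,25,0,0,0,0]' 40
python3 -m crank '[25,0,0,-15,0,25,0,0,-35,0,25,0,0,-40,0]'
python3 - <<'E'
from h import *
c=arm.camera_info("wrist"); 
print(arm.get_state()["grip_force"])
E
python3 plan.py 375,-261,100,147.3,1 629.4,-41,100,182.5 629.4,-41,5,182.5
```

```text
t: 3.3
tcp_pos: [374.4, -260.3, 0.8]
orientation: [180.0, -0.1, 147.4]
wrist_force: [0.3, 0.5, 1.4]
opening: 60.0
grip_force: 0.0
t: 3.8
tcp_pos: [375.1, -261.2, 2.5]
orientation: [180.0, 0.1, 147.4]
wrist_force: [-0.2, 1.3, 4.8]
opening: 37.0
grip_force: 39.8
t: 4.1
tcp_pos: [373.7, -261.1, 92.6]
orientation: [-180.0, -0.1, 147.3]
wrist_force: [1.1, 0.9, -0.2]
opening: 37.1
grip_force: 40.7
40.711426734924316
now t4.1 [ 373.7 -261.1   92.6] [-1.800e+02 -1.000e-01  1.473e+02] open 37.1 grip 41 [ 1.1  0.9 -0.2] j7 102
[np.float64(-1.0),np.float64(0.7),np.float64(-7.4),0.0] 
[-12,40,0,-4.4] [-15,40,0,-4.4] [-18,38,0,-4.4] [-21,36,0,-4.4] [-23,35,0,-4.4] [-26,33,0,-4.4] [-29,31,0,-4.4] [-31,28,0,-4.4] 
[0,0,32,0.0] [0,0,31,0.0] [0,0,32,0.0]
```

```bash

python3 -m crank '[25,-12,40,0,-4.4,25,-15,40,0,-4.4,25,-18,38,0,-4.4,25,-21,36,0,-4.4,25,-23,35,0,-4.4,25,-26,33,0,-4.4,25,-29,31,0,-4.4,25,-31,28,0,-4.4]'
python3 -m crank '[25,0,0,0,0,25,0,0,0,0]'
python3 plan.py 629.4,-41,60,182.5,1 629.4,-41,20,182.5,1 629.4,-41,6.5,182.5,1
```

```text
t: 4.9
tcp_pos: [630.2, -39.6, 92.7]
orientation: [-180.0, 0.1, -177.2]
wrist_force: [0.9, -0.2, 0.1]
opening: 37.1
grip_force: 40.7
t: 5.1
tcp_pos: [629.2, -40.4, 92.0]
orientation: [-180.0, 0.0, -177.4]
wrist_force: [-1.1, -0.4, 0.0]
opening: 36.9
grip_force: 40.8
now t5.1 [629.2 -40.4  92. ] [-180.     0.  -177.4] open 36.9 grip 41 [-1.1 -0.4  0. ] j7 104
[np.float64(-0.1),np.float64(-0.7),np.float64(32.0),0.1] 
[np.float64(-0.0),np.float64(0.0),np.float64(40.0),0.0] 
[np.float64(-0.0),np.float64(0.0),np.float64(13.5),0.0]
```

```bash

python3 -m crank '[25,0,-0.5,32,0,25,0,0,40,0,25,0,0,9,0,25,0,0,4,0,25,0,0,0,0]'
python3 -m crank '[48,0,0,0,0,48,0,0,0,0,48,0,0,0,0,48,0,0,-15,0,48,0,0,-40,0,48,0,0,-40,0]'
python3 plan.py 520,-90,125,120 421,-140.5,125,56.5
```

```text
t: 5.6
tcp_pos: [628.7, -42.6, 7.7]
orientation: [-180.0, 0.0, -177.5]
wrist_force: [-0.5, -0.1, 0.2]
opening: 37.0
grip_force: 40.8
t: 6.2
tcp_pos: [628.2, -42.1, 103.0]
orientation: [-180.0, -0.1, -177.5]
wrist_force: [1.1, 0.4, -0.1]
opening: 48.1
grip_force: 0.0
now t6.2 [628.2 -42.1 103. ] [-1.800e+02 -1.000e-01 -1.775e+02] open 48.1 grip 0 [ 1.1  0.4 -0.1] j7 104
[14,-5,-3,7.8] [13,-8,-2,7.8] [12,-8,-3,7.8] [10,-11,-3,7.8] [9,-12,-3,7.8] [7,-12,-2,7.8] [6,-14,-3,7.8] [3,-14,-3,7.8] 
[1,-14,0,8.0] [-1,-14,0,8.0] [-3,-13,0,8.0] [-5,-13,0,8.0] [-7,-13,0,8.0] [-8,-11,0,8.0] [-10,-10,0,8.0] [-11,-8,0,8.0]
```

```bash

python3 -m crank '[48,14,-5,-3,7.8,48,13,-8,-2,7.8,48,12,-8,-3,7.8,48,10,-11,-3,7.8,48,9,-12,-3,7.8,48,7,-12,-2,7.8,48,6,-14,-3,7.8,48,3,-14,-3,7.8]'
python3 -m crank '[48,1,-14,0,8,48,-1,-14,0,8,48,-3,-13,0,8,48,-5,-13,0,8,48,-7,-13,0,8,48,-8,-11,0,8,48,-10,-10,0,8,48,-11,-8,0,8]'
python3 -m crank '[48,0,0,0,0,48,0,0,0,0]'
python3 - <<'E'
from h import *
c=arm.camera_info("wrist"); a=arm.snapshot("wrist")
P=[(421,-140.5,16)]; uv=proj(c,P); b=cv2.convertScaleAbs(a[:,:,::-1],alpha=1.5)
for u in uv: cv2.drawMarker(b,tuple(int(x) for x in u),(0,0,255),0,10)
import pickle; pickle.dump(c,open("c.pkl","wb"))
g=[round(x) for x in uv[0]]; b=b[g[1]-90:g[1]+90,g[0]-120:g[0]+120]; print(uv)
cv2.imwrite("pics/w2.png",cv2.resize(b,None,fx=3,fy=3))
E
python3 plan.py 421,-140.5,60,56.5,1
```

```text
t: 7.0
tcp_pos: [520.7, -90.0, 124.4]
orientation: [179.9, -0.0, 119.8]
wrist_force: [0.3, 0.1, -0.2]
opening: 48.1
grip_force: 0.0
t: 7.8
tcp_pos: [421.4, -140.1, 124.1]
orientation: [-180.0, -0.1, 55.8]
wrist_force: [0.3, -1.1, -0.5]
opening: 48.0
grip_force: 0.0
t: 8.0
tcp_pos: [422.3, -139.7, 123.8]
orientation: [180.0, -0.1, 56.4]
wrist_force: [0.3, -0.1, 0.4]
opening: 48.1
grip_force: 0.0
[[318.44602932 194.35215965]]
now t8.1 [ 422.6 -139.7  123.8] [ 1.80e+02 -1.00e-01  5.64e+01] open 47.9 grip 0 [ 0.1  0.6 -0.5] j7 6
[np.float64(-1.6),np.float64(-0.8),np.float64(63.8),-0.1]
```

View pics/w2.png

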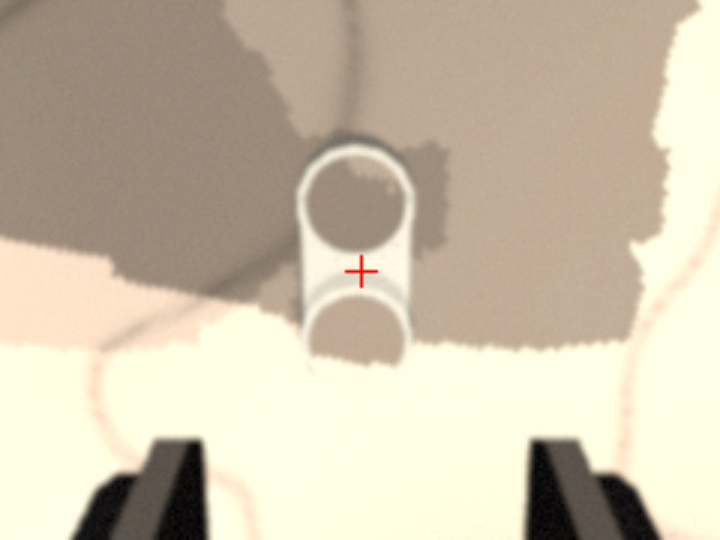

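Wells at crop (356,200) and (358,346): the lens case centre is about 1 px left of the marker and its axis is parallel to the tool's x.

```bash
python3 - <<'E'
from h import *; import pickle
print(cast(pickle.load(open("c.pkl","rb")),[(317.2,194.9)],16))
E
```

```text
[[ 419.97662218 -140.34019394   16.        ]]
```

```bash

python3 -m crank '[48,-1.7,-1.4,40,0,48,0,0,40,0,48,0,0,25,0,48,0,0,12,0,48,0,0,5,0,48,0,0,0,0]'
python3 -m crank '[20,0,0,0,0,20,0,0,0,0,20,0,0,0,0,20,0,0,0,0,20,0,0,0,0]' 25
python3 -m crank '[20,0,0,-15,0,20,0,0,-35,0,20,0,0,-40,0]'
python3 plan.py 450,-120,92,30 625.5,26,92,2.5  625.5,26,7,2.5
```

```text
t: 8.65
tcp_pos: [419.9, -140.8, 1.2]
orientation: [-180.0, -0.0, 56.2]
wrist_force: [0.5, 0.4, -0.3]
opening: 48.1
grip_force: 0.0
t: 9.15
tcp_pos: [420.3, -140.7, 2.1]
orientation: [179.9, -0.0, 56.2]
wrist_force: [-0.7, -0.3, 7.5]
opening: 27.0
grip_force: 24.9
t: 9.45
tcp_pos: [418.9, -140.8, 92.3]
orientation: [-179.9, 0.1, 56.1]
wrist_force: [1.4, 0.6, 1.1]
opening: 27.0
grip_force: 25.2
now t9.4 [ 418.9 -140.8   92.3] [-1.799e+02  1.000e-01  5.610e+01] open 27.0 grip 25 [1.4 0.6 1.1] j7 10
[9,4,0,6.5] [9,2,0,6.5] [9,2,0,6.5] [9,0,0,6.5] 
[45,-8,0,5.5] [44,-11,0,5.5] [43,-17,0,5.5] [41,-20,0,5.5] [39,-24,0,5.5] 
[0,0,43,0.1] [0,0,42,0.1]
```

```bash

python3 -m crank '[20,9,4,0,6.5,20,9,2,0,6.5,20,9,2,0,6.5,20,9,0,0,6.5]'
python3 -m crank '[20,45,-8,0,5.5,20,44,-11,0,5.5,20,43,-17,0,5.5,20,41,-20,0,5.5,20,39,-24,0,5.5,20,0,0,0,0,20,0,0,0,0]'
python3 plan.py 625.5,26,20,2.5,1
```

```text
t: 9.85
tcp_pos: [451.2, -119.1, 92.0]
orientation: [-180.0, -0.1, 30.0]
wrist_force: [0.6, 0.1, -0.1]
opening: 27.4
grip_force: 25.2
t: 10.55
tcp_pos: [626.4, 27.6, 91.4]
orientation: [179.9, 0.0, 2.8]
wrist_force: [-0.3, -0.4, 0.1]
opening: 27.5
grip_force: 25.2
now t10.6 [626.4  27.6  91.4] [179.9   0.    2.8] open 27.5 grip 25 [-0.3 -0.4  0.1] j7 -52
[np.float64(-1.0),np.float64(1.5),np.float64(71.4),0.3]
```

```bash

python3 -m crank '[20,-1,1.5,40,0.3,20,0,0,30,0,20,0,0,10,0,20,0,0,4.5,0,20,0,0,0,0]'
python3 -m crank '[40,0,0,0,0,40,0,0,0,0,40,0,0,0,0,40,0,0,-15,0,40,0,0,-45,0,60,0,0,-45,0,60,0,0,-45,0]'
python3 plan.py 452,145,190,45
```

```text
t: 11.05
tcp_pos: [625.4, 24.6, 7.8]
orientation: [-180.0, -0.0, 2.3]
wrist_force: [0.4, 0.3, 1.1]
opening: 27.1
grip_force: 25.2
t: 11.75
tcp_pos: [624.8, 24.5, 159.6]
orientation: [180.0, -0.0, 2.3]
wrist_force: [-0.3, 0.6, -0.3]
opening: 60.3
grip_force: 0.0
now t11.8 [624.8  24.5 159.6] [180.   -0.    2.3] open 60.3 grip 0 [-0.3  0.6 -0.3] j7 -56
[-28,-21,-5,-7.1] [-25,-25,-5,-7.1] [-22,-27,-5,-7.1] [-18,-30,-5,-7.1] [-15,-32,-5,-7.1] [-10,-34,-5,-7.1]
```

```bash

python3 -m crank '[60,-28,-21,-5,-7.1,60,-25,-25,-5,-7.1,60,-22,-27,-5,-7.1,60,-18,-30,-5,-7.1,60,-15,-32,-5,-7.1,60,-10,-34,-5,-7.1,60,0,0,0,0,60,0,0,0,0]'
python3 - <<'E'
from h import *
c=arm.camera_info("wrist"); a=arm.snapshot("wrist")
b=cv2.convertScaleAbs(a[:,:,::-1],alpha=1.5)
for u in proj(c,[(452,145,0),(452,145,46),(452,145,82)]): cv2.drawMarker(b,tuple(int(x) for x in u),(0,0,255),0,10);print(u)
m=(a[:,:,2].astype(int)-a[:,:,1]>15).astype(np.uint8)
k=max(cv2.findContours(m,0,2)[0],key=cv2.contourArea); print(cv2.boundingRect(k),cv2.minEnclosingCircle(k))
import pickle; pickle.dump(c,open("c.pkl","wb"))
t=arm.snapshot("top")[:,:,::-1]; t=cv2.convertScaleAbs(cv2.resize(t[130:220,270:380],(440,360)),alpha=1.5)
o=np.zeros((400,800,3),np.uint8); o[:,:400]=b[:,120:520]; o[:360,400:800]=t[:,:400]
cv2.imwrite("pics/w3.png",o)
E
```

```text
t: 12.55
tcp_pos: [451.8, 146.8, 187.6]
orientation: [-179.9, -0.1, 45.1]
wrist_force: [1.0, -0.7, -0.0]
opening: 60.0
grip_force: 0.0
[320.86100086 169.79787972]
[320.96426329 182.36146584]
[321.06929608 195.14467529]
(297, 158, 42, 38) ((317.5625, 178.0), 20.659635543823242)
```

View pics/w3.png

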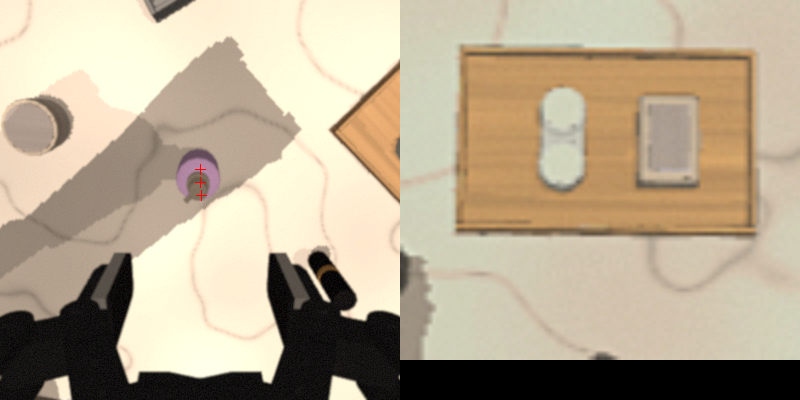

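Left half: the atomizer body is centred at about (318,178), with its pump at (317,187) and a nozzle pointing down-left. Right half: the lens case and pill case lie flat side by side in the tray.

```bash
python3 - <<'E'
from h import *; import pickle
c=pickle.load(open("c.pkl","rb"))
print(cast(c,[(318,178.5)],40),cast(c,[(317.5,188)],76))
E
python3 plan.py 452,145,100,45,1
```

```text
[[451.46714302 148.06601202  40.        ]] [[452.77364637 149.6083474   76.        ]]
now t12.7 [452.8 145.3 187.3] [180.   -0.   44.8] open 59.9 grip 0 [-0.3 -0.9  0.2] j7 -41
[np.float64(-0.8),np.float64(-0.4),np.float64(87.3),-0.2]
```

```bash

python3 -m crank '[60,1.4,-1.4,45,0,60,0,0,45,0,60,0,0,40,0,60,0,0,25,0,60,0,0,10,0,60,0,0,4.5,0,60,0,0,0,0]'
python3 -m crank '[30,0,0,0,0,30,0,0,0,0,30,0,0,0,0,30,0,0,0,0,30,0,0,0,0]' 30
python3 -m crank '[30,0,0,-15,0,30,0,0,-35,0,30,0,0,-40,0]'
python3 plan.py 500,0,108,45 522,-309,108,45
```

```text
t: 13.35
tcp_pos: [453.0, 147.2, 17.7]
orientation: [180.0, -0.0, 44.9]
wrist_force: [-0.6, 1.0, 0.1]
opening: 60.2
grip_force: 0.0
t: 13.85
tcp_pos: [452.9, 148.2, 18.4]
orientation: [180.0, -0.1, 45.0]
wrist_force: [-1.4, -1.9, 9.5]
opening: 37.0
grip_force: 28.9
t: 14.15
tcp_pos: [451.7, 147.5, 108.5]
orientation: [-180.0, 0.1, 44.9]
wrist_force: [1.6, 2.1, -1.1]
opening: 37.1
grip_force: 30.7
now t14.2 [451.7 147.5 108.5] [-1.80e+02  1.00e-01  4.49e+01] open 37.1 grip 31 [ 1.6  2.1 -1.1] j7 -35
[-17,35,0,-0.0] [-18,34,0,-0.0] [-17,35,0,-0.0] [-18,34,1,-0.0] 
[-29,34,0,-0.0] [-29,33,0,-0.0] [-29,34,0,-0.0] [-29,33,0,-0.0] [-29,34,0,-0.0] [-29,33,0,-0.0] [-29,34,0,-0.0]
```

```bash

python3 -m crank '[30,-17,35,0,0,30,-18,34,0,0,30,-17,35,0,0,30,-18,34,0,0,30,-29,34,0,0]'
python3 -m crank '[30,-29,33,0,0,30,-29,34,0,0,30,-29,33,0,0,30,-29,34,0,0,30,-29,33,0,0,30,-29,34,0,0,30,0,0,0,0]'
python3 -m crank '[30,0,0,30,0,30,0,0,30,0,30,0,0,12,0,30,0,0,5,0,30,0,0,3,0,30,0,0,0,0,30,0,0,0,0]'
python3 plan.py 522,-309,23.5,45,1
```

```text
t: 14.65
tcp_pos: [505.0, -44.2, 108.1]
orientation: [180.0, -0.1, 45.1]
wrist_force: [1.0, -0.5, -1.2]
opening: 37.0
grip_force: 30.7
t: 15.35
tcp_pos: [521.4, -315.8, 109.0]
orientation: [179.8, 0.1, 44.6]
wrist_force: [-0.0, -0.1, -0.9]
opening: 37.3
grip_force: 30.7
t: 16.05
tcp_pos: [523.1, -309.2, 28.3]
orientation: [179.9, -0.0, 45.0]
wrist_force: [-0.1, 0.2, -1.0]
opening: 36.8
grip_force: 30.7
now t16.1 [ 523.1 -309.2   28.3] [179.9  -0.   45. ] open 36.8 grip 31 [-0.1  0.2 -1. ] j7 16
[np.float64(-0.7),np.float64(-1.0),np.float64(4.8),-0.0]
```

Lower in small steps, watching the force.

```bash

python3 -m crank '[30,0,0,1,0,30,0,0,1,0,30,0,0,1,0,30,0,0,0.5,0,30,0,0,0,0]'
python3 -m crank '[30,0,0,0.5,0,30,0,0,0,0,30,0,0,0,0]'
python3 -m crank '[30,0,0,0.5,0,30,0,0,0,0,30,0,0,0,0]'
```

```text
t: 16.55
tcp_pos: [522.6, -309.0, 23.7]
orientation: [-180.0, 0.0, 45.0]
wrist_force: [-0.2, 0.1, -0.8]
opening: 37.1
grip_force: 30.7
t: 16.85
tcp_pos: [522.6, -309.2, 23.5]
orientation: [180.0, -0.0, 44.9]
wrist_force: [-2.2, 0.9, 5.4]
opening: 36.9
grip_force: 31.2
t: 17.15
tcp_pos: [522.6, -309.1, 23.4]
orientation: [180.0, -0.0, 44.9]
wrist_force: [-4.6, 4.6, 14.3]
opening: 37.1
grip_force: 32.1
```

```bash

python3 -m crank '[30,0,0,-0.5,0,42,0,0,0,0,46,0,0,0,0,56,0,0,0,0,60,0,0,0,0]'
python3 -m crank '[60,0,0,-20,0,60,0,0,-45,0,60,0,0,-50,0,60,0,0,-40,0]'
python3 plan.py 500,0,180,45 384,277,170,45
```

```text
t: 17.65
tcp_pos: [522.6, -309.1, 23.2]
orientation: [-180.0, 0.0, 45.0]
wrist_force: [-0.2, 0.3, 0.2]
opening: 60.0
grip_force: 0.0
t: 18.05
tcp_pos: [522.4, -309.5, 180.7]
orientation: [180.0, 0.0, 44.9]
wrist_force: [1.0, 0.2, 0.4]
opening: 60.0
grip_force: 0.0
now t18.1 [ 522.4 -309.5  180.7] [180.    0.   44.9] open 60.0 grip 0 [1.  0.2 0.4] j7 8
[29,-34,0,-0.0] [29,-33,0,-0.0] [29,-34,0,-0.0] [29,-33,0,-0.0] [29,-34,0,-0.0] [29,-33,1,-0.0] [29,-34,0,-0.0] 
[16,-40,1,-0.0] [16,-39,2,-0.0] [16,-40,1,-0.0] [17,-40,2,-0.0] [16,-40,1,-0.0] [16,-39,1,-0.0] [16,-40,2,-0.0]
```

```bash

python3 -m crank '[70,29,-34,0,0,70,29,-33,0,0,70,29,-34,0,0,70,29,-33,0,0,70,29,-34,0,0,70,29,-33,1,0,70,29,-34,0,0]'
python3 -m crank '[70,16,-40,1,0,70,16,-39,2,0,70,16,-40,1,0,70,17,-40,2,0,70,16,-40,1,0,70,16,-39,1,0,70,16,-40,2,0]'
python3 -m crank '[70,0,0,0,0,70,0,0,0,0,70,0,0,0,0]'
cat > look.py <<'E'
import sys; from h import *
x,y=map(float,sys.argv[1:3]); c=arm.camera_info("wrist"); a=arm.snapshot("wrist")
b=cv2.convertScaleAbs(a[:,:,::-1],alpha=1.5)
for z in sys.argv[4:]:
    u=proj(c,[(x,y,float(z))])[0]; cv2.drawMarker(b,tuple(int(q) for q in u),(0,0,255),0,10);print(z,u)
import pickle; pickle.dump(c,open("c.pkl","wb"))
t=cv2.convertScaleAbs(arm.snapshot("top")[:,:,::-1],alpha=1.5); t=cv2.resize(t[140:240,390:490],(400,400))
cv2.imwrite(sys.argv[3],np.hstack([b[:,120:520],t]))
E
python3 look.py 382.5 277 pics/w4.png 0 36; python3 plan.py
```

```text
t: 18.75
tcp_pos: [499.8, 2.5, 177.3]
orientation: [-180.0, -0.0, 45.0]
wrist_force: [1.7, 0.9, -0.3]
opening: 69.9
grip_force: 0.0
t: 19.45
tcp_pos: [382.8, 279.0, 167.5]
orientation: [-180.0, -0.0, 45.0]
wrist_force: [1.5, 0.5, 1.0]
opening: 70.2
grip_force: 0.0
t: 19.75
tcp_pos: [384.0, 276.5, 167.4]
orientation: [180.0, 0.0, 44.9]
wrist_force: [-0.4, 0.6, 0.8]
opening: 70.1
grip_force: 0.0
0 [317.48087893 174.13542797]
36 [317.22385253 184.89594805]
now t19.9 [384.2 276.3 167.4] [-180.    -0.    44.8] open 70.0 grip 0 [-0.3 -0.   0.7] j7 -57
```

View pics/w4.png

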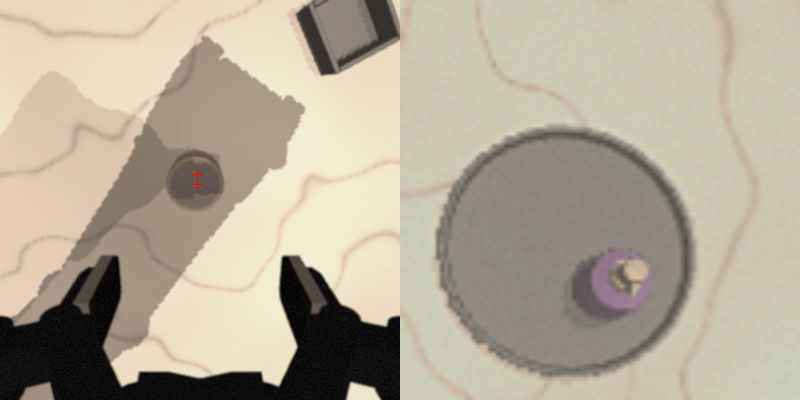

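Left half: the jar lid is centred at (315,182). Right half: the atomizer stands upright in the dish at (622,280), with open floor to its upper left.

```bash
python3 - <<'E'
from h import *; import pickle
c=pickle.load(open("c.pkl","rb")); print(cast(c,[(315,182)],36))
E
```

```text
[[382.96095665 280.01491618  36.        ]]
```

```bash

python3 -m crank '[70,1.4,-2.8,45,0,70,0,0,45,0,70,0,0,40,0,70,0,0,18,0,70,0,0,9,0,70,0,0,0,0]'
python3 -m crank '[40,0,0,0,0,40,0,0,0,0,40,0,0,0,0,40,0,0,0,0,40,0,0,0,0]' 30
python3 -m crank '[40,0,0,-15,0,40,0,0,-35,0,40,0,0,-45,0,40,0,0,-45,0]'
python3 plan.py 500,0,145,45 568,-264,145,45
```

```text
t: 20.45
tcp_pos: [383.2, 279.3, 10.1]
orientation: [180.0, 0.0, 44.9]
wrist_force: [0.4, -0.2, 0.6]
opening: 70.0
grip_force: 0.0
t: 20.95
tcp_pos: [383.4, 280.6, 11.5]
orientation: [-180.0, -0.1, 45.0]
wrist_force: [-0.3, -3.1, 7.3]
opening: 47.2
grip_force: 29.6
t: 21.35
tcp_pos: [382.6, 279.6, 152.4]
orientation: [-180.0, 0.0, 44.9]
wrist_force: [-0.2, 1.6, -0.2]
opening: 46.7
grip_force: 31.4
now t21.4 [382.6 279.6 152.4] [-180.     0.    44.9] open 46.7 grip 31 [-0.2  1.6 -0.2] j7 -57
[-16,40,1,-0.0] [-17,40,1,-0.0] [-16,40,1,-0.0] [-16,41,1,-0.0] [-17,40,1,-0.0] [-16,40,1,-0.0] [-16,40,1,-0.0] 
[-23,39,0,-0.0] [-23,39,0,-0.0] [-23,39,0,-0.0] [-23,40,0,-0.0] [-23,39,0,-0.0] [-23,39,0,-0.0]
```

```bash

python3 -m crank '[40,-16,40,1,0,40,-17,40,1,0,40,-16,40,1,0,40,-16,41,1,0,40,-17,40,1,0,40,-16,40,1,0,40,-16,40,1,0]'
python3 -m crank '[40,-23,39,0,0,40,-23,39,0,0,40,-23,39,0,0,40,-23,40,0,0,40,-23,39,0,0,40,-21,39,0,0,40,0,0,0,0,40,0,0,0,0]'
python3 plan.py 570,-262,100,45,1
```

```text
t: 22.05
tcp_pos: [501.2, -0.5, 144.2]
orientation: [-180.0, -0.1, 45.0]
wrist_force: [0.8, 0.3, -0.8]
opening: 47.2
grip_force: 31.6
t: 22.85
tcp_pos: [570.1, -262.9, 144.1]
orientation: [180.0, 0.0, 44.8]
wrist_force: [-1.2, 0.9, -2.1]
opening: 47.1
grip_force: 31.6
now t22.9 [ 570.1 -262.9  144.1] [180.    0.   44.8] open 47.1 grip 32 [-1.2  0.9 -2.1] j7 3
[np.float64(0.5),np.float64(-0.7),np.float64(44.1),-0.2]
```

```bash

python3 -m crank '[40,0.5,-0.7,44,0,40,0,0,40,0,40,0,0,25,0,40,0,0,10,0,40,0,0,5,0,40,0,0,0,0,40,0,0,0,0]'
python3 -m crank '[40,0,0,1,0,40,0,0,1,0,40,0,0,1,0,40,0,0,0,0,40,0,0,0,0]'
python3 -m crank '[40,0,0,0.5,0,40,0,0,0,0]'
python3 -m crank '[40,0,0,0.5,0,40,0,0,0,0]'
```

```text
t: 23.55
tcp_pos: [571.1, -260.7, 20.7]
orientation: [179.9, -0.0, 45.0]
wrist_force: [-0.3, -0.6, -1.2]
opening: 46.9
grip_force: 31.7
t: 24.05
tcp_pos: [570.5, -260.8, 16.6]
orientation: [180.0, -0.0, 45.0]
wrist_force: [-1.1, 0.8, 5.9]
opening: 47.2
grip_force: 32.1
t: 24.25
tcp_pos: [570.5, -260.8, 16.6]
orientation: [180.0, -0.0, 45.0]
wrist_force: [-4.0, 3.9, 15.1]
opening: 47.0
grip_force: 33.0
t: 24.45
tcp_pos: [570.6, -260.8, 16.5]
orientation: [180.0, -0.1, 44.9]
wrist_force: [-5.4, 4.4, 22.6]
opening: 47.2
grip_force: 33.7
```

```bash

python3 -m crank '[40,0,0,-1,0,52,0,0,0,0,56,0,0,0,0,60,0,0,0,0,62,0,0,0,0]'
python3 -m crank '[60,0,0,-20,0,60,0,0,-45,0,60,0,0,-50,0,60,0,0,-50,0]'
python3 plan.py 471,-10.5,190,45
```

```text
t: 24.95
tcp_pos: [570.2, -260.7, 16.2]
orientation: [-180.0, 0.0, 45.0]
wrist_force: [0.3, 0.5, 0.4]
opening: 62.4
grip_force: 0.0
t: 25.35
tcp_pos: [569.7, -260.8, 182.9]
orientation: [-180.0, 0.1, 44.9]
wrist_force: [0.8, 0.1, 0.1]
opening: 60.5
grip_force: 0.0
now t25.4 [ 569.7 -260.8  182.9] [-1.80e+02  1.00e-01  4.49e+01] open 60.5 grip 0 [0.8 0.1 0.1] j7 1
[18,-41,-1,-0.0] [18,-41,-1,-0.0] [17,-41,-2,-0.0] [18,-42,-1,-0.0] [18,-41,-1,-0.0] [18,-41,-1,-0.0]
```

```bash

python3 -m crank '[50,18,-41,-1,0,50,18,-41,-1,0,50,17,-41,-2,0,50,18,-42,-1,0,50,18,-41,-1,0,50,18,-41,-1,0,50,0,0,0,0,50,0,0,0,0]'
python3 look.py 471 -10.5 pics/w5.png 0 75; python3 plan.py
```

```text
t: 26.15
tcp_pos: [476.0, -19.0, 188.4]
orientation: [180.0, -0.0, 45.1]
wrist_force: [-0.1, -1.0, -0.5]
opening: 49.9
grip_force: 0.0
0 [309.26864099 165.75894302]
75 [306.51663618 187.40007785]
now t26.2 [476.3 -21.2 188.5] [179.9  -0.   44.9] open 49.8 grip 0 [-0.3  0.4  0.1] j7 -27
```

View pics/w5.png

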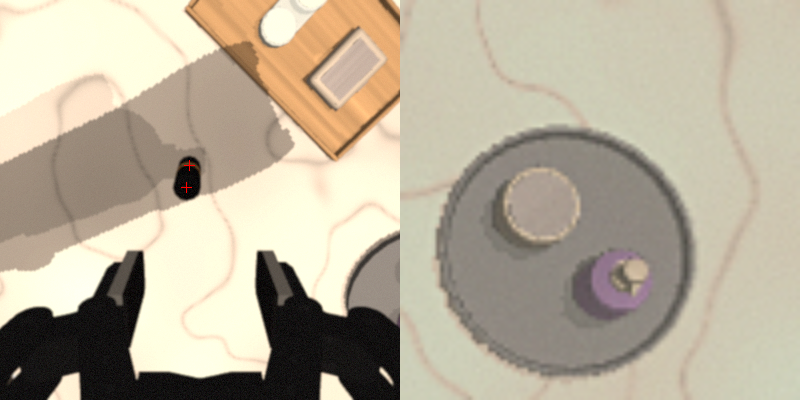

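Left half: the lipstick top is at (307,186), on the marker. Right half: the jar and the atomizer both stand upright in the dish, apart from each other.

```bash

python3 -m crank '[50,3,-10.3,20,0,50,0,0,40,0,50,0,0,0,0]'
python3 plan.py 471,-11,100,45,1
```

```text
t: 26.55
tcp_pos: [468.9, -13.0, 125.6]
orientation: [-179.9, 0.3, 44.8]
wrist_force: [-0.4, -0.4, 1.2]
opening: 50.0
grip_force: 0.0
now t26.6 [468.9 -13.  125.6] [-179.9    0.3   44.8] open 50.0 grip 0 [-0.4 -0.4  1.2] j7 -22
[np.float64(2.9),np.float64(0.1),np.float64(25.6),-0.2]
```

```bash

python3 -m crank '[50,0,0,0,0,50,0,0,0,0]'
python3 plan.py 471,-11,100,45,1
```

```text
t: 26.75
tcp_pos: [471.8, -12.3, 129.7]
orientation: [179.9, -0.0, 44.8]
wrist_force: [-0.1, 0.2, -0.1]
opening: 50.4
grip_force: 0.0
now t26.8 [471.8 -12.3 129.7] [179.9  -0.   44.8] open 50.4 grip 0 [-0.1  0.2 -0.1] j7 -22
[np.float64(0.4),np.float64(-1.5),np.float64(29.7),-0.2]
```

```bash

python3 -m crank '[50,0.4,-1.5,35,0,50,0,0,30,0,50,0,0,17,0,50,0,0,8,0,50,0,0,0,0,50,0,0,0,0]'
python3 -m crank '[12,0,0,0,0,12,0,0,0,0,12,0,0,0,0,12,0,0,0,0,12,0,0,0,0,12,0,0,0,0]' 25
python3 -m crank '[12,0,0,-15,0,12,0,0,-35,0,12,0,0,-45,0,12,0,0,0,0]'
python3 plan.py 548.3,277,134,45
```

```text
t: 27.35
tcp_pos: [471.0, -9.8, 39.5]
orientation: [179.9, -0.1, 44.9]
wrist_force: [0.5, -0.1, 0.1]
opening: 50.1
grip_force: 0.0
t: 27.95
tcp_pos: [470.7, -9.5, 39.1]
orientation: [180.0, -0.1, 45.0]
wrist_force: [-1.6, 1.3, 11.9]
opening: 21.8
grip_force: 25.8
t: 28.35
tcp_pos: [472.3, -9.5, 137.3]
orientation: [179.8, -0.3, 45.0]
wrist_force: [-0.2, 0.5, -1.4]
opening: 21.5
grip_force: 24.8
now t28.4 [472.3  -9.5 137.3] [179.8  -0.3  45. ] open 21.5 grip 25 [-0.2  0.5 -1.4] j7 -23
[37,-21,0,-0.0] [36,-22,1,-0.0] [37,-21,0,-0.0] [36,-21,1,-0.0] [37,-21,0,-0.0] [37,-22,1,-0.0] [36,-21,0,-0.0]
```

```bash

python3 -m crank '[12,37,-21,0,0,12,36,-22,1,0,12,37,-21,0,0,12,36,-21,1,0,12,37,-21,0,0,12,37,-22,1,0,12,36,-21,0,0]'
python3 -m crank '[12,0,0,0,0,12,0,0,0,0,12,0,0,0,0]'
python3 look.py 548.3 277 pics/w6.png 35 4; python3 plan.py 548.3,277,60,45,1
python3 - <<'E'
from h import *
c=arm.camera_info("top");a=cv2.convertScaleAbs(arm.snapshot("side")[:,:,::-1],alpha=1.5); w=cv2.imread("pics/w6.png")
w[:,400:]=cv2.resize(a[60:180,200:320],(400,400)); cv2.imwrite("pics/w6.png",w)
E
```

```text
t: 29.05
tcp_pos: [545.9, 278.7, 129.9]
orientation: [180.0, 0.0, 45.0]
wrist_force: [0.4, -0.9, 0.2]
opening: 21.6
grip_force: 24.7
t: 29.35
tcp_pos: [545.8, 275.6, 130.2]
orientation: [180.0, 0.0, 44.9]
wrist_force: [-0.4, 0.2, -0.1]
opening: 21.2
grip_force: 24.8
35 [319.93598814 194.07216486]
4 [319.88044867 182.47425726]
now t29.4 [545.9 275.5 130.4] [180.    0.   44.9] open 21.2 grip 25 [-0.2  0.2 -0.4] j7 -46
[np.float64(2.7),np.float64(0.6),np.float64(70.4),-0.1]
```

View pics/w6.png

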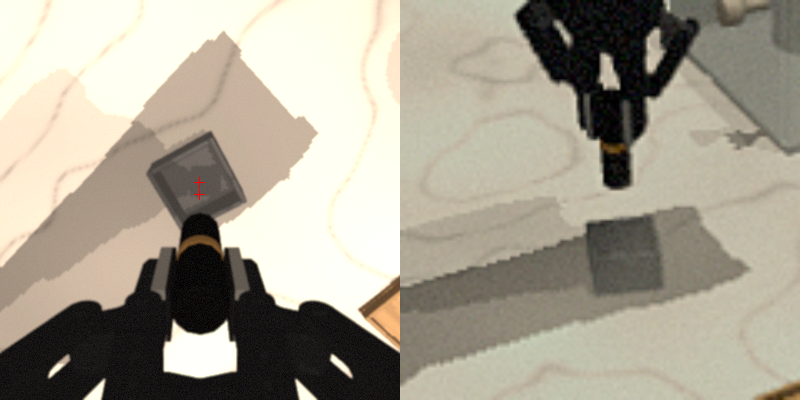

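Left half: the well centre is about 2 px left of the marker, and the strip at (180,150) is its outer wall. The lipstick is held vertical, which the side view confirms.

```bash

python3 -m crank '[12,2.7,-0.4,0,0,12,0,0,30,0,12,0,0,25,0,12,0,0,15,0,12,0,0,10,0,12,0,0,3,0,12,0,0,0,0,12,0,0,0,0]'
python3 -m crank '[12,0,0,1,0,12,0,0,1,0,12,0,0,0,0,12,0,0,0,0]'
python3 -m crank '[12,0,0,0.5,0,12,0,0,0.5,0,12,0,0,0,0]'
```

```text
t: 30.3
tcp_pos: [548.2, 278.9, 48.0]
orientation: [180.0, -0.1, 44.9]
wrist_force: [-0.4, 0.7, -0.2]
opening: 21.7
grip_force: 24.8
t: 30.7
tcp_pos: [547.7, 278.8, 45.3]
orientation: [180.0, -0.0, 45.0]
wrist_force: [1.5, -0.3, 0.7]
opening: 21.4
grip_force: 24.8
t: 31.0
tcp_pos: [547.6, 278.7, 44.1]
orientation: [180.0, 0.0, 44.9]
wrist_force: [0.3, -0.4, -0.2]
opening: 21.2
grip_force: 24.8
```

```bash

python3 -m crank '[12,0,0,0.5,0,12,0,0,0,0,12,0,0,0,0]'
python3 -m crank '[12,0,0,0.5,0,12,0,0,0,0,12,0,0,0,0]'
```

```text
t: 31.3
tcp_pos: [547.7, 278.7, 43.7]
orientation: [180.0, 0.0, 45.0]
wrist_force: [1.0, 0.9, 0.0]
opening: 21.3
grip_force: 24.8
t: 31.6
tcp_pos: [547.7, 278.7, 43.2]
orientation: [180.0, 0.0, 44.9]
wrist_force: [0.3, -0.5, 0.3]
opening: 21.4
grip_force: 24.8
```

```bash

python3 -m crank '[12,0,0,0.5,0,12,0,0,0,0,12,0,0,0,0]'
python3 -m crank '[12,0,0,0.5,0,12,0,0,0,0,12,0,0,0,0]'
```

```text
t: 31.9
tcp_pos: [547.8, 278.8, 43.1]
orientation: [180.0, -0.0, 44.9]
wrist_force: [-1.1, -0.9, 8.0]
opening: 21.2
grip_force: 25.7
t: 32.2
tcp_pos: [548.0, 278.9, 43.1]
orientation: [180.0, -0.0, 44.9]
wrist_force: [-4.7, -1.6, 15.5]
opening: 21.0
grip_force: 26.5
```

Contact with the well floor. Release and lift clear, then check.

```bash

python3 -m crank '[21,0,0,-0.7,0,26,0,0,0,0,34,0,0,0,0,44,0,0,0,0,44,0,0,0,0]'
python3 -m crank '[44,0,0,-20,0,44,0,0,-40,0,44,0,0,-45,0,44,0,0,-45,0,44,-40,0,-20,0,44,-40,0,0,0,44,-40,0,0,0,44,0,0,0,0]'
python3 - <<'E'
from h import *
f=lambda n:cv2.convertScaleAbs(arm.snapshot(n)[:,:,::-1],alpha=1.5)
t=f("top"); s=f("side"); print(arm.get_state()["tcp_pos"])
cv2.imwrite("pics/end.png",np.vstack([cv2.resize(t[90:260,180:480],(560,317)),cv2.resize(s[80:350,180:480],(560,504))[:280]]))
E
```

```text
t: 32.7
tcp_pos: [547.6, 278.8, 42.8]
orientation: [180.0, 0.0, 45.0]
wrist_force: [-0.3, 0.3, 0.6]
opening: 43.7
grip_force: 0.0
t: 33.5
tcp_pos: [459.5, 190.8, 212.4]
orientation: [-179.8, 0.1, 44.8]
wrist_force: [0.1, 0.8, 0.7]
opening: 43.9
grip_force: 0.0
[462.21999301 194.37012483 213.14296334]
```

View pics/end.png

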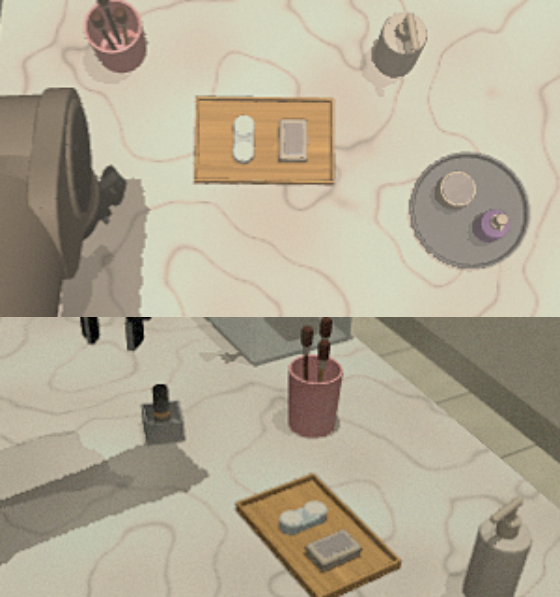

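The final picture shows both cases flat in the tray, the jar and atomizer upright in the dish, and the lipstick upright in the well at (160,400). The brush cup and soap bottle have not moved.

```bash
python3 -c "
from workcell import arm
print(arm.finish_job())"
```

```text
the job is handed in; nothing more can be done
None
```

All five items are in their places, checked in the final camera views; the atomizer and jar were set down gently, the brush cup and soap bottle were left alone, and the job was handed in at about 34 s of the 118 s allowed.

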